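Re-thread the lid of the polish jar

ROBOT

A 6-joint arm with a two-finger parallel gripper is mounted at the origin on the work surface. World frame = base frame: x ahead of the robot, y to its left, z up, the work surface at z = 0. Lengths are in m, angles in rad, forces in N, time in s.
With the tool pointing down it reaches from about 0.375 to 0.975 m from the base axis. Payload 3.8 kg.
Tool frame: the origin (TCP) lies on the centre line of the jaws, within the pads' length; the fingertips stand 25 mm ahead of it and the grasp point (between the pads) lies 6 mm ahead of it; y points along the fingers, z is the direction in which the jaws open and shut, and the axes are right-handed (so a half turn about y gives the same grasp; the last joint's range is limited). The gripper opens to 85 mm and grips with 20 to 120 N. Pads are 22 mm wide; open, the fingers measure 114 mm over their backs; the gripper's body (76 mm by 85 mm) begins 54 mm behind the grasp point. The pads swing forward as they close: fully open they stand 13 mm farther back than shut.
Start: joints at [1.264, 0.264, 1.604, -0, 1.274, -0.037], TCP at [0.18, 0.651, 0.256] pointing down, gripper open.
Joint ranges: [-2.63, 2.63], [-0.94, 2.18], [0.31, 2.57], [-1.31, 4.45], [0, 2.66], [-2.55, 2.55]. Speed limits (rad/s): [2.57, 2.57, 3.14, 3.14, 3.14, 3.14].

INTERFACE

Orientations are given as a rotation vector (axis times angle).
In Python, from workcell import bot gives the robot as it stands.
- The arm moves only by the shell command python3 -m jog 'ROWS' [FORCE]. ROWS is JSON, a list of rows, each a list of 5 numbers: the shift along the world's x, y, z in mm, then the turn about the world's z in degrees, then the finger opening in mm, from 0 to 85.4. A call has exactly 10 rows; each row is the pose to reach, as a shift and turn from the pose commanded when the call began; what a row does not reach only later rows make up. A row lasts 1/8 s, in which the tool goes at most 62.5 mm and 10.7 degrees, less where a joint would pass 70% of its speed; a pose out of reach is approached as far as the arm can. A call with a gripper value outside its range is refused whole. The fingers move at their own pace and stop on an object; FORCE is the grip in N (left out, the last holds). Time passes only in rows, so rows that repeat a pose let the fingers close, or fill a call up. It gives the time, the measured TCP pose, the force and the opening at its end, in the units of the state.
- bot.read_state(): the state, without advancing time (a new reading comes with each control period).
- bot.read_camera(name): name is "scene" or "top"; returns a dict with "pixels" (480x640x3 uint8, red, green, blue), "fx", "fy", "cx", "cy" (pixels), "R" (3x3) and "t" (3): a world point X has camera coordinates R X + t. Camera axes: x right, y down, z forward; pixel columns grow to the right and rows downward; lengths in m; the calibration is good to about 2 mm. A picture is of the moment at which its call begins. There is no depth.
- bot.finish_job(): hands the job in, once; it reports no verdict.
The state is a dict: "time": time; "q": joint angles; "joint_vel": joint speeds; "joint_torque": joint torques, N m; "tool_pos": TCP position; "tcp_rot": TCP orientation; "wrist_force": force on the tool from outside, world axes, zero at the start; "torque": the same for the moment, N m; "width": opening from 0.0 (shut) to 1.0 (fully open).
Only numpy, scipy, OpenCV 4.12 (cv2) and the standard library are available. Lean on these libraries where they do the work, as an engineer would, in place of code of your own. Each camera call takes 0.05 s, during which the arm holds its last target.

TASK

The lid of the white polish jar was put on badly and is only sitting on top of its thread. Without lifting it off the jar, turn it back (anticlockwise seen from above) until it drops into the thread, then screw it forward (clockwise) all the way home, so that the red mark on the lid meets the red mark on the jar. Leave the other things on the worktop where they are.

Things in the scene. Friction and masses are not known exactly. Their poses are not given: they have to be found in the camera images.
- jar: White ceramic jar, 124 mm across, on a dark 150 mm square steel plate screwed to the worktop: cannot move. Origin: centre of the plate's underside, on the worktop; z up; +x points to the red closed mark. Shoulder 90 mm up. Its neck has a three-start thread hidden under the lid: ridges with gaps between them. 'Lid angle' below: yaw of lid x from jar x, anticlockwise from above positive.
- lid: Grey plastic screw lid, loose, about 0.2 kg, 86 mm across, 36 mm high, plus a black upright grip bar on top: 64 mm along the lid's x, 18 mm wide, 32 mm tall. Origin: centre of the skirt's lower edge; z up; +x points to its red mark. Turns easily (under 0.2 N m). Starts with its lugs on the ridges: origin 114.5 mm above the worktop, lid angle 0.14 to 0.52 rad; a stop blocks it at about 0.
- bar_grip (a point): Middle of the lid's grip bar, on the lid's axis, 55 mm above the lid's origin, 19 mm above the lid's flat top, 13 mm below the bar's top: a good place to grip, closing across the bar. In a firm grip the lid does not drop by its own weight: open the grip or lower it.
- lid_mark (a point): Red mark on top of the lid's rim, 37.5 mm from the lid's axis along the lid's +x.
- closed_mark (a point): Red mark, 12 x 6 mm, on the jar's shoulder, 51.5 mm from the jar's axis along jar +x; the lid's red mark points at it when fully home. Screwed clockwise from the drop, the lugs run under the ridges; from lid angle 0.6 to 0 the lid sinks evenly by 4 mm, to a stop at 0 (origin 96 mm above the worktop). Vertical play 2 mm.
- drop_mark (a point): Blue mark, 12 x 6 mm, on the jar's shoulder, 51.5 mm from the axis, 72 degrees anticlockwise of the red one. Lid angle 0.95 to 1.6 rad (best 1.26, red lid mark pointing here): lugs are over the gaps and the lid, if not held up by the gripper, falls 14 mm, origin 100 mm above the worktop. A stop blocks turning back past 1.65.
- polisher: Cordless polisher, bystander, 205 mm long, 93 mm high, grey and black with an orange pad and a red button. Origin: on the worktop under its middle.
- pad_holder: Grey plastic pad holder, bystander, disc 120 mm across with a hub, 34 mm high. Origin: centre of the underside.
- brush_a: Nylon detailing brush with a blue handle, bystander, 160 mm long, lying on the worktop.
- brush_b: Nylon detailing brush with a green handle, bystander, 160 mm long, lying on the worktop.
- spray_bottle: Blue plastic bottle, bystander, 66 mm across, 170 mm high, standing. Origin: centre of the underside.
- wax_tin: Metal wax tin, bystander, 90 mm across, 55 mm high. Origin: centre of the underside.
Mind the look-alikes: they are no part of the job. What is shaped like the lid but green or turquoise is not meant.

How it is judged:
On the way, in this order (a step that is already met when the one before it is completed fails the run):
1. the lid, turned back, has dropped into the thread (z of lid in the frame of jar below 0.105 m and y of lid_mark in the frame of jar above 0.02 m), for 0.1 s.
2. the lid is screwed home (z of lid in the frame of jar below 0.099 m and angle between the x axis of lid and the x axis of jar, either way round below 0.2 rad), for 0.2 s.
At the end, for the whole second after the job is handed in: The lid is level on the jar (within 0.08 rad and 6 mm of its axis), sunk fully into the thread (origin 92 to 99 mm above the worktop), its red mark within 0.2 rad of the jar's red mark, released and at rest (all of step 2 and z of lid in the frame of jar above 0.092 m and x of lid_mark in the frame of jar above 0.03 m and horizontal distance between lid and jar below 0.006 m and angle between lid's own z axis and vertical below 0.08 rad and linear speed of lid below 0.02 m/s); the robot touches nothing.
It fails at once if the lid is lifted off the thread (more than 10 mm above its starting height) (z of lid in the frame of jar above 0.1245 m).
It fails at once if another thing on the worktop is moved by more than 30 mm (distance of any of polisher, pad_holder, brush_a, brush_b, spray_bottle, wax_tin from where it was at the start of the episode above 0.03 m).
It also fails if it takes over 43 s, if anything falls off the work surface, if the arm or the gripper's body presses on something with over 40 N, if the wrist force passes 120 N, or if a joint passes its speed limit or range.

## Working session

There is one attempt and no reset: what is moved stays moved. The work goes in short steps, Python scripts to look and compute and a shell command to move; the robot and the scene stay as the last step left them, time stands still between calls to the robot, and variables do not carry over. Pictures are saved under pics/ and viewed, and the job is handed in when it is done.

```bash
mkdir -p pics
python3 - <<'E'
from workcell import bot
import cv2,json
s=bot.read_state(); print({k:s[k] for k in ('time','tool_pos','tcp_rot','wrist_force','width')})
for n in('scene','top'):
    c=bot.read_camera(n); cv2.imwrite(f'pics/{n}0.png',c['pixels'][:,:,::-1]); print(n,c['fx'],c['fy'],c['cx'],c['cy'],c['R'],c['t'])
E
```

```text
{'time': 0.0, 'tool_pos': array([0.17969528, 0.64993984, 0.25497124]), 'tcp_rot': array([-1.56259779,  0.21215378, -0.21155011]), 'wrist_force': array([-0.02699636, -1.40160776,  0.13502473]), 'width': 0.9994972873782867}
scene 592.2522001621754 592.2522001621754 321.4608037669398 238.46544333907266 [[-0.80908658  0.58762432 -0.00874956]
 [ 0.35165512  0.47214999 -0.8083397 ]
 [-0.47086896 -0.65709363 -0.58865132]] [ 0.4940254  -0.13583561  1.83217553]
top 532.1349589967417 532.1349589967417 322.63440180093704 245.9061781267474 [[ 9.17422223e-03 -9.99957791e-01 -4.99223656e-04]
 [-9.74909630e-01 -8.83337029e-03 -2.22425683e-01]
 [ 2.22411885e-01  2.52728060e-03 -9.74949520e-01]] [-0.00410255  0.6541061   1.27230139]
```

View pics/scene0.png

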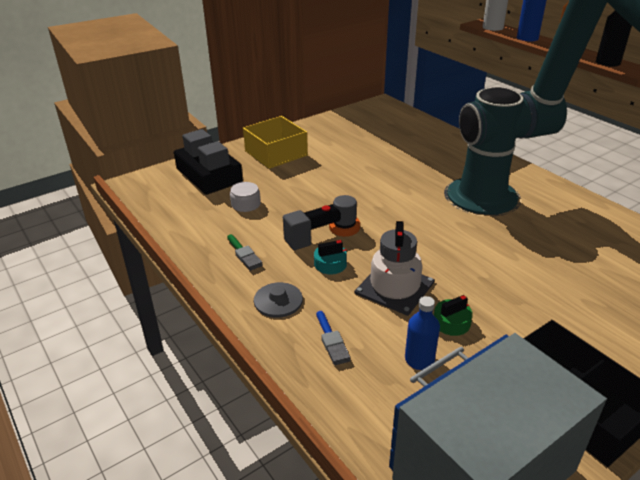

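View pics/top0.png

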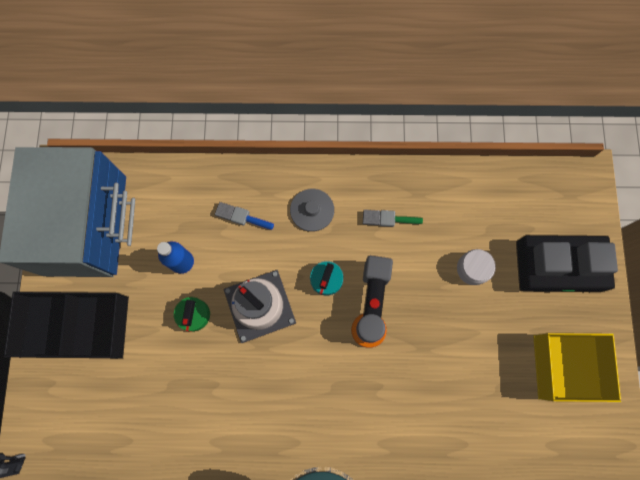

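The jar with its grey lid stands on the dark plate at about (259,304) in the top view and (398,270) in the scene view. I'm zooming in on it.

Run:
```python
import cv2
a=cv2.imread('pics/top0.png')[260:350,210:310]; cv2.imwrite('pics/topz.png',cv2.resize(a,None,fx=6.5,fy=6.5,interpolation=cv2.INTER_CUBIC))
a=cv2.imread('pics/scene0.png')[210:320,345:445]; cv2.imwrite('pics/scenez.png',cv2.resize(a,None,fx=5,fy=5,interpolation=cv2.INTER_CUBIC))
```

```text
(no output)
```

View pics/topz.png

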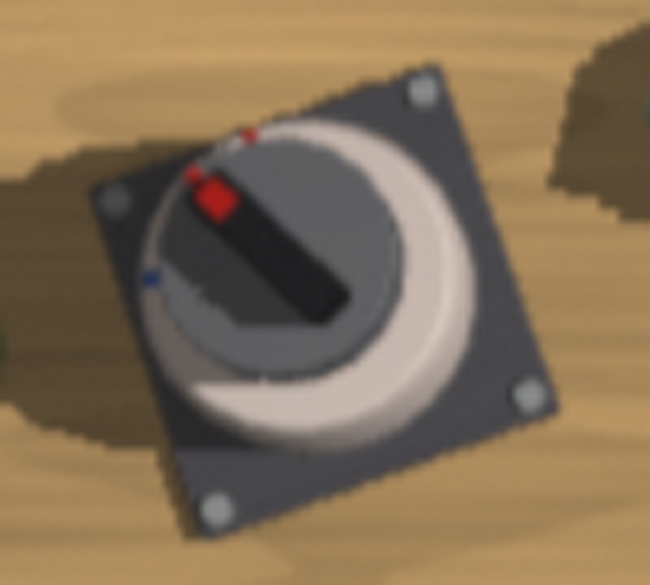

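View pics/scenez.png

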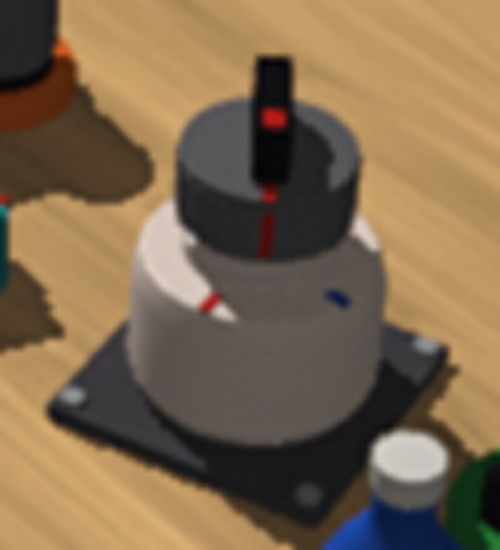

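```bash
cat > h.py <<'E'
import numpy as np
K={'scene':(592.2522,321.4608,238.46544,np.array([[-0.80908658,0.58762432,-0.00874956],[0.35165512,0.47214999,-0.8083397],[-0.47086896,-0.65709363,-0.58865132]]),np.array([0.4940254,-0.13583561,1.83217553])),
'top':(532.13496,322.6344,245.90618,np.array([[9.17422223e-03,-9.99957791e-01,-4.99223656e-04],[-9.74909630e-01,-8.83337029e-03,-2.22425683e-01],[2.22411885e-01,2.52728060e-03,-9.74949520e-01]]),np.array([-0.00410255,0.6541061,1.27230139]))}
def proj(n,X):
    f,cx,cy,R,t=K[n]; c=R@np.asarray(X)+t; return np.array([f*c[0]/c[2]+cx,f*c[1]/c[2]+cy])
def back(n,u,v,z):
    f,cx,cy,R,t=K[n]; d=R.T@np.array([(u-cx)/f,(v-cy)/f,1]); C=-R.T@t; return C+d*(z-C[2])/d[2]
E
python3 - <<'E'
from h import *
from scipy.optimize import least_squares
T=lambda x,y:((x+.5)/6.5-.5+210,(y+.5)/6.5-.5+260)
S=lambda x,y:((x+.5)/5-.5+345,(y+.5)/5-.5+210)
print('red',back('top',*T(250,134),.09),back('scene',*S(210,302),.09),'blue',back('top',*T(151,278),.09),back('scene',*S(338,298),.09))
def rz(r,a,z):return np.array([r*np.cos(a),r*np.sin(a),z])
# jar, bolts, lid mark
def res(p,full=False):
    x,y,a,l,d,h=p; o=np.array([x,y,0]); r=[];lab=[]
    def add(n,X,uv,w=1,name=''):
        r.append((proj(n,o+X)-uv)*w);lab.append(n+name)
    add('top',rz(.0515,a,.09),T(250,134),1,'red');add('scene',rz(.0515,a,.09),S(210,302),1,'red')
    b=a+np.radians(72)
    add('top',rz(.0515,b,.09),T(151,278),1,'blue');add('scene',rz(.0515,b,.09),S(338,298),1,'blue')
    add('top',rz(.0375,a+l,.1505),T(195,176),1,'lid');add('scene',rz(.0375,a+l,.1505),S(269,193),1,'lid')
    for cam,F,pts in(('top',T,[(424,90),(530,395),(217,509),(117,199)]),('scene',S,[(72,396),(426,345),(309,494)])):
        for q in pts:
            c=[rz(d*2**.5,a+np.pi/4+k*np.pi/2,h) for k in range(4)]
            e=[proj(cam,o+k)-F(*q) for k in c]; r.append(min(e,key=np.linalg.norm));lab.append(cam+'bolt')
    return (np.array(r),lab) if full else np.concatenate(r)
for a0 in(-1.2+3.14-2.2,0.3,1.0,):
  s=least_squares(res,[.6,.12,a0,.3,.065,.008]); print(s.cost,s.x)
  best=s if a0==-1.2+3.14-2.2 or s.cost<best.cost else best
for e,n in zip(*res(best.x,True)):print(n,e.round(2))
E
```

```text
red [0.5621529  0.18466384 0.09      ] [0.55489884 0.18589579 0.09      ] blue [0.50721229 0.21960981 0.09      ] [0.50451353 0.21960265 0.09      ]
7.571299838699218 [0.50908778 0.16711509 0.36320413 0.47661346 0.065046   0.01145195]
7.571299838699434 [0.50908778 0.16711509 0.36320412 0.47661345 0.065046   0.01145195]
7.571299838703429 [0.50908778 0.16711509 0.36320412 0.47661336 0.065046   0.01145195]
topred [-0.38  1.98]
scenered [-0.88  0.27]
topblue [0.42 0.27]
sceneblue [-0.95  0.1 ]
toplid [-0.    1.22]
scenelid [-0.88  0.  ]
topbolt [-1.09  0.09]
topbolt [-0.8   0.06]
topbolt [-0.77  0.32]
topbolt [-1.15  0.44]
scenebolt [-0.98  0.15]
scenebolt [-0.96  0.04]
scenebolt [-0.92  0.02]
```

```bash
python3 - <<'E'
from workcell import bot
from scipy.spatial.transform import Rotation as R
import numpy as np
s=bot.read_state();M=R.from_rotvec(s['tcp_rot']).as_matrix();print(M.round(3)); print('yaw z axis',np.degrees(np.arctan2(M[1,2],M[0,2])), s['time'])
E
python3 -m jog --help | head -20
```

```text
[[ 0.964 -0.001  0.267]
 [-0.267 -0.002  0.964]
 [-0.    -1.    -0.002]]
yaw z axis 74.54025126841397 0.1invalid input: not JSON, or not a number
```

```bash
python3 -m jog '[[30,-44,0,-10,60],[66,-97,0,-21,60],[102,-150,0,-32,60],[138,-203,0,-43,60],[174,-256,0,-54,60],[210,-309,0,-65,60],[246,-362,0,-76,60],[282,-415,0,-87,60],[310,-456,0,-97,60],[320,-470,0,-106,60]]' 40
python3 -m jog '[[4,-6,0,-5,60],[8,-13,0,-10,60],[8,-13,0,-10,60],[8,-13,0,-10,60],[8,-13,-5,-10,60],[8,-13,-15,-10,60],[8,-13,-25,-10,60],[8,-13,-30,-10,60],[8,-13,-30,-10,60],[8,-13,-30,-10,60]]'
python3 - <<'E'
from workcell import bot
from scipy.spatial.transform import Rotation as R
import numpy as np,cv2
from h import *
for n in('scene','top'):
    c=bot.read_camera(n)['pixels'][:,:,::-1]; cv2.imwrite(f'pics/{n}1.png',c)
    if n=='scene': z=c[140:320,320:480];cv2.imwrite('pics/scene1z.png',cv2.resize(z,None,fx=3.3,fy=3.3,interpolation=cv2.INTER_CUBIC))
    else: z=c[230:350,190:330];cv2.imwrite('pics/top1z.png',cv2.resize(z,None,fx=5,fy=5,interpolation=cv2.INTER_CUBIC))
s=bot.read_state();M=R.from_rotvec(s['tcp_rot']).as_matrix();print('yaw z axis',np.degrees(np.arctan2(M[1,2],M[0,2])), s['time'],s['tool_pos'],s['wrist_force'],s['q'],s['width'])
E
```

```text
time: 1.35
tool_pos: [0.5012, 0.1774, 0.2558]
tcp_rot: [-0.892, 1.607, -1.609]
wrist_force: [0.2, 0.1, -0.0]
width: 0.702
time: 2.6
tool_pos: [0.5081, 0.1676, 0.2265]
tcp_rot: [-0.775, 1.719, -1.719]
wrist_force: [0.4, 0.2, 0.5]
width: 0.701
yaw z axis -41.45943719041093 2.7 [0.50826013 0.16766849 0.22676456] [-0.32726728  0.79007392  0.18254143] [2.72094148e-01 1.99471530e-02 1.93641125e+00 1.85281029e-05
 1.18429628e+00 9.95690659e-01] 0.7045499342157884
```

View pics/scene1z.png

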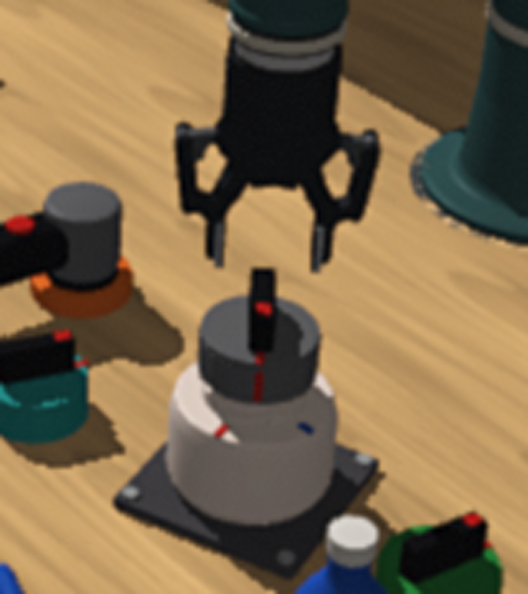

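View pics/top1z.png

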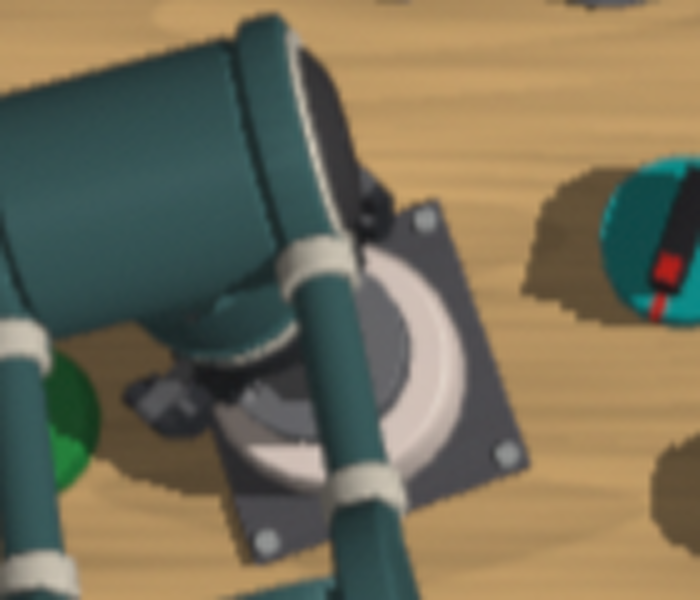

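Run:
```python
from h import *
for z in(.20,.205,.21):print(proj('scene',[.5081,.1677,z]), 'seen tips mid',268.5/3.3+319.65,267.5/3.3+139.65)
a=.3632+.4766
for x,y in((.5091,.1671),(.508,.168),(.509,.169)):
  for s in(.032,-.032): print(x,y,s,((proj('scene',[x+s*np.cos(a),y+s*np.sin(a),.1825])-[320,140])*3.3+1.2).round(1))
```

```text
[399.43976733 221.26280542] seen tips mid 401.01363636363635 220.71060606060607
[399.58924867 219.46821591] seen tips mid 401.01363636363635 220.71060606060607
[399.73937743 217.66585379] seen tips mid 401.01363636363635 220.71060606060607
0.5091 0.1671 0.032 [260.1 316.5]
0.5091 0.1671 -0.032 [259.9 264.5]
0.508 0.168 0.032 [262.2 316.5]
0.508 0.168 -0.032 [261.9 264.5]
0.509 0.169 0.032 [262.  317.7]
0.509 0.169 -0.032 [261.8 265.6]
```

```bash
python3 -m jog '[[1,-1,-10,0,60],[1,-1,-20,0,60],[1,-1,-30,0,60],[1,-1,-38,0,60],[1,-1,-43,0,60],[1,-1,-46,0,60],[1,-1,-46,0,50],[1,-1,-46,0,40],[1,-1,-46,0,32],[1,-1,-46,0,28]]' 30
python3 -m jog '[[0,0,0,0,24],[0,0,0,0,20],[0,0,0,0,18],[0,0,0,0,10],[0,0,0,0,10],[0,0,0,0,10],[0,0,0,0,10],[0,0,0,0,10],[0,0,0,0,10],[0,0,0,0,10]]' 30
python3 - <<'E'
from workcell import bot
import cv2
for n in('scene',):
    c=bot.read_camera(n)['pixels'][:,:,::-1]; cv2.imwrite(f'pics/{n}2.png',c)
    z=c[160:320,320:480];cv2.imwrite('pics/scene2z.png',cv2.resize(z,None,fx=3.5,fy=3.5,interpolation=cv2.INTER_CUBIC))
s=bot.read_state();print(s['wrist_force'],s['torque'],s['width']*85.4)
E
```

```text
time: 3.95
tool_pos: [0.509, 0.1666, 0.1805]
tcp_rot: [-0.775, 1.719, -1.719]
wrist_force: [0.2, 0.5, 0.1]
width: 0.327
time: 5.2
tool_pos: [0.5088, 0.1667, 0.1804]
tcp_rot: [-0.775, 1.719, -1.719]
wrist_force: [-3.1, 2.5, 3.7]
width: 0.205
[-1.738382    1.82429331  2.47712066] [3.45276979e-01 4.15176696e-01 1.01191314e-04] 17.421689395338
```

View pics/scene2z.png

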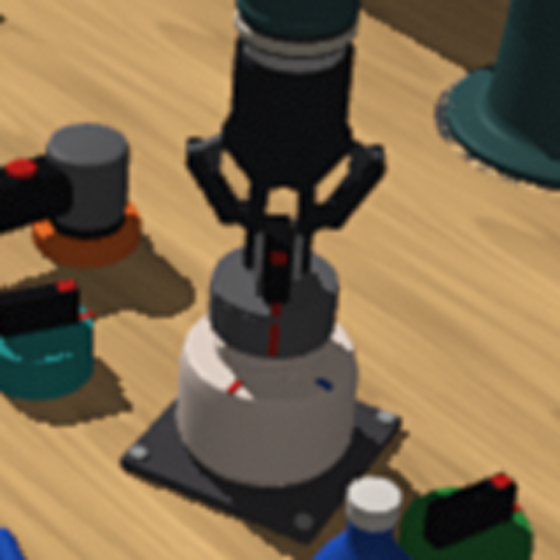

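The bar is held between the pads and the wrist forces are small. Next I turn it back by 45°.

```bash
python3 -m jog '[[0,0,0,4,10],[0,0,0,9,10],[0,0,0,15,10],[0,0,0,21,10],[0,0,0,27,10],[0,0,0,33,10],[0,0,0,39,10],[0,0,0,43,10],[0,0,0,45,10],[0,0,0,45,10]]' 30
python3 - <<'E'
from workcell import bot
import cv2
for n in('scene',):
    c=bot.read_camera(n)['pixels'][:,:,::-1]; cv2.imwrite(f'pics/{n}3.png',c)
    z=c[160:320,320:480];cv2.imwrite('pics/scene3z.png',cv2.resize(z,None,fx=3.5,fy=3.5,interpolation=cv2.INTER_CUBIC))
s=bot.read_state();print(s['wrist_force'],s['torque'],s['width']*85.4)
E
```

```text
time: 6.5
tool_pos: [0.5089, 0.1672, 0.1801]
tcp_rot: [-1.237, 1.164, -1.163]
wrist_force: [-1.1, 4.2, 1.0]
width: 0.201
[-1.08570322  5.09446384  0.39384422] [ 1.05676327  0.43809995 -0.17051352] 17.562276103489243
```

View pics/scene3z.png

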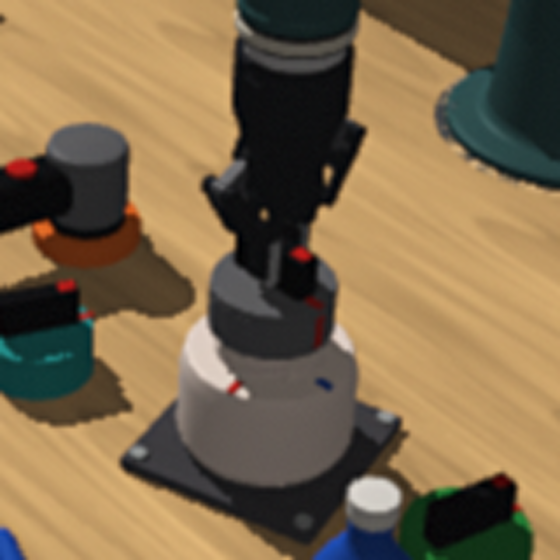

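The lid's red mark at (318,315) now points toward the blue mark at (323,383). I open the fingers so the lid can drop.

```bash
python3 -m jog '[[0,0,0,0,24],[0,0,0,0,32],[0,0,0,0,38],[0,0,0,0,38],[0,0,0,0,38],[0,0,0,0,38],[0,0,0,0,38],[0,0,0,0,38],[0,0,0,0,38],[0,0,0,0,38]]' 30
python3 - <<'E'
from workcell import bot
import cv2
for n in('scene',):
    c=bot.read_camera(n)['pixels'][:,:,::-1]; cv2.imwrite(f'pics/{n}4.png',c)
    z=c[160:320,320:480];cv2.imwrite('pics/scene4z.png',cv2.resize(z,None,fx=3.5,fy=3.5,interpolation=cv2.INTER_CUBIC))
s=bot.read_state();print(s['wrist_force'],s['torque'],s['width']*85.4)
E
```

```text
time: 7.8
tool_pos: [0.5089, 0.1666, 0.1803]
tcp_rot: [-1.238, 1.164, -1.164]
wrist_force: [-0.1, -0.9, -0.4]
width: 0.444
[ 0.39732686 -0.64312764  0.4361202 ] [-0.0289969  -0.01882547 -0.00672471] 37.93475443803811
```

View pics/scene4z.png

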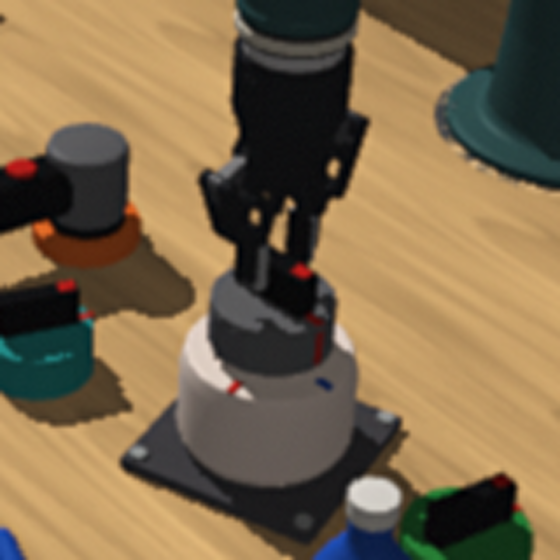

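The lid has dropped by about 16 zoomed px, close to 14 mm, and it stays level. I lower the tool, grip again and screw forward.

```bash
python3 -m jog '[[0,0,-5,0,38],[0,0,-10,0,38],[0,0,-14,0,38],[0,0,-14,0,28],[0,0,-14,0,20],[0,0,-14,0,10],[0,0,-14,0,10],[0,0,-14,0,10],[0,0,-14,0,10],[0,0,-14,0,10]]' 30
python3 -m jog '[[0,0,0,-3,10],[0,0,0,-8,10],[0,0,0,-13,10],[0,0,0,-18,10],[0,0,0,-23,10],[0,0,0,-28,10],[0,0,0,-33,10],[0,0,0,-36,10],[0,0,0,-38,10],[0,0,0,-38,10]]' 30
python3 -m jog '[[0,0,0,-3,10],[0,0,-1,-8,10],[0,0,-1.5,-13,10],[0,0,-2,-17,10],[0,0,-2.5,-21,10],[0,0,-3,-25,10],[0,0,-3.5,-29,10],[0,0,-3.8,-31,10],[0,0,-4,-33,10],[0,0,-4,-33,10]]' 30
python3 - <<'E'
from workcell import bot
import cv2
for n in('scene',):
    c=bot.read_camera(n)['pixels'][:,:,::-1]; cv2.imwrite(f'pics/{n}5.png',c)
    z=c[160:320,320:480];cv2.imwrite('pics/scene5z.png',cv2.resize(z,None,fx=3.5,fy=3.5,interpolation=cv2.INTER_CUBIC))
s=bot.read_state();print(s['wrist_force'],s['torque'],s['width']*85.4)
E
```

```text
time: 9.1
tool_pos: [0.5084, 0.1666, 0.1664]
tcp_rot: [-1.239, 1.164, -1.163]
wrist_force: [-5.0, -0.1, 4.6]
width: 0.204
time: 10.35
tool_pos: [0.5088, 0.1664, 0.1661]
tcp_rot: [-0.863, 1.637, -1.637]
wrist_force: [-3.8, -0.7, 1.6]
width: 0.205
time: 11.6
tool_pos: [0.5089, 0.1663, 0.1623]
tcp_rot: [-0.4, 2.005, -2.006]
wrist_force: [-2.9, -3.1, 2.8]
width: 0.203
[-3.28976533 -2.90703006  2.49512854] [-0.80430585  0.61923305  0.02690611] 17.684400994296272
```

View pics/scene5z.png

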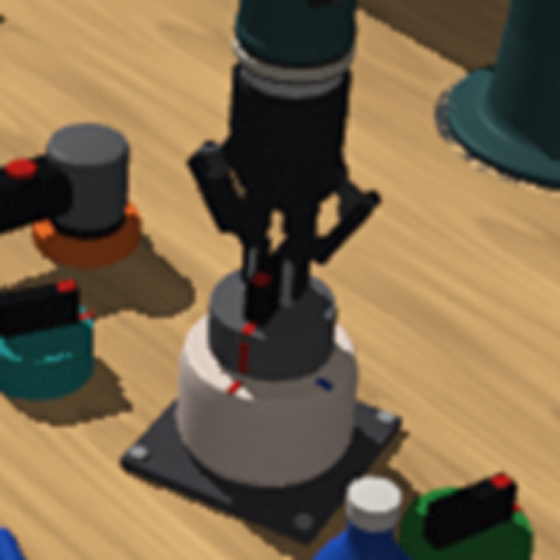

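The lid's mark at (245,345) lines up with the jar's red mark at (235,387). I feel gently for the stop, then open and look.

```bash
python3 -m jog '[[0,0,0,-1,10],[0,0,0,-2,10],[0,0,0,-3,10],[0,0,0,-3,10],[0,0,0,-3,10],[0,0,0,-3,10],[0,0,0,-3,10],[0,0,0,-3,10],[0,0,0,-3,10],[0,0,0,-3,10]]' 30
python3 - <<'E'
from workcell import bot
from scipy.spatial.transform import Rotation as R
import numpy as np
s=bot.read_state();print(s['wrist_force'],s['torque'],s['width']*85.4)
M=R.from_rotvec(s['tcp_rot']).as_matrix();print(np.degrees(np.arctan2(M[1,2],M[0,2])))
E
python3 -m jog '[[0,0,0,0,20],[0,0,0,0,28],[0,0,0,0,36],[0,0,0,0,40],[0,0,0,0,40],[0,0,0,0,40],[0,0,0,0,40],[0,0,10,0,40],[0,0,20,0,40],[0,0,35,0,40]]' 30
python3 -m jog '[[0,0,20,0,40],[0,0,50,0,40],[0,0,80,0,40],[0,0,100,0,40],[-10,40,100,0,40],[-20,80,100,0,40],[-30,120,100,0,40],[-40,160,100,0,40],[-50,200,100,0,40],[-50,200,100,0,40]]' 30
python3 - <<'E'
from workcell import bot
import cv2
for n in('scene','top'):
    c=bot.read_camera(n)['pixels'][:,:,::-1]; cv2.imwrite(f'pics/{n}6.png',c)
z=cv2.imread('pics/scene6.png')[210:320,345:445];cv2.imwrite('pics/scene6z.png',cv2.resize(z,None,fx=5,fy=5,interpolation=cv2.INTER_CUBIC))
E
```

```text
time: 12.9
tool_pos: [0.5087, 0.1661, 0.1621]
tcp_rot: [-0.352, 2.035, -2.037]
wrist_force: [-3.6, -4.7, 2.6]
width: 0.205
[-3.56249336 -4.69167785  2.55163839] [-0.8601797   0.70994859  0.60101705] 17.546301981401776
-70.40548809336326
time: 14.15
tool_pos: [0.5089, 0.1666, 0.1982]
tcp_rot: [-0.351, 2.036, -2.036]
wrist_force: [0.5, 0.3, -0.2]
width: 0.468
time: 15.4
tool_pos: [0.4579, 0.3689, 0.2974]
tcp_rot: [-0.354, 2.035, -2.034]
wrist_force: [0.6, 0.0, -0.1]
width: 0.47
```

View pics/scene6z.png

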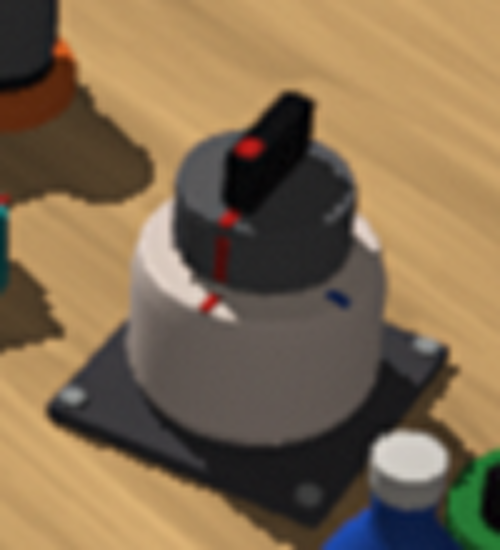

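View pics/top6.png

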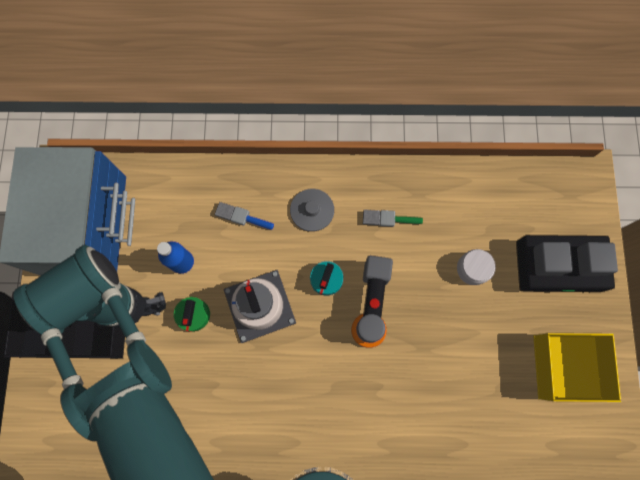

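Run:
```python
from h import *
S=lambda x,y:((x+.5)/5-.5+345,(y+.5)/5-.5+210)
o=np.array([.5091,.1671,0])
# differential: relative to jar red mark
d=np.array(S(231,218))-np.array(S(210,302))
P=lambda r,a,z:o+[r*np.cos(a),r*np.sin(a),z]
print('seen',d)
for l in(-.1,0,.1):
  for z in(.096,.100,.110): print(l,z,(proj('scene',P(.0375,.3632+l,z+.036))-proj('scene',P(.0515,.3632,.09))).round(2))
from workcell import bot
s=bot.read_state();print(s['time'],s['wrist_force'],abs(s['joint_vel']).max())
```

```text
seen [  4.2 -16.8]
-0.1 0.096 [  2.46 -17.77]
-0.1 0.1 [  2.56 -19.14]
-0.1 0.11 [  2.8  -22.57]
0 0.096 [  3.84 -17.2 ]
0 0.1 [  3.95 -18.57]
0 0.11 [  4.2 -22. ]
0.1 0.096 [  5.31 -16.72]
0.1 0.1 [  5.42 -18.09]
0.1 0.11 [  5.68 -21.52]
15.5 [-0.44283761 -0.68856346 -0.95155599] 0.023788054140017074
```

The lid measures about 0.02 rad from the mark and about 95 mm high, so it is home. I'm handing the job in.

```bash
python3 -c "
from workcell import bot
print(bot.finish_job())"
```

```text
the job is handed in; nothing more can be done
None
```

The lid is screwed home: its red mark meets the jar's red mark, and the job was handed in at 15.5 s of the 43 s allowed.

**What I did:** I gripped the bar and turned the lid back 45° to the blue mark. Opening the fingers let it drop about 14 mm. I then lowered the tool, gripped again and screwed it 71° clockwise while lowering 4 mm. A further 3° brought it against the stop, with the moment rising to about 0.6 N m. Finally I released it and moved the arm clear.

**Last checks:**
- **Lid:** In the scene camera the lid angle is about 0.02 rad and its origin about 95 mm above the worktop. It looks level and centred, but I did not measure tilt or offset.
- **Other things:** Compared by eye in the top picture, they are where they started.
- **Arm:** The wrist force was near zero and the gripper was well clear of the jar.

**Disagreement:** The two cameras' calibrations differed by about 1 to 1.5 px (roughly 2 to 4 mm). The height and angle figures were therefore measured relative to the jar's red mark, and they are good to about 2 mm and 0.05 rad.

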